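Put the hand tools in the rack in order of length

TASK

Lay the four hand tools (torch, red, blue and yellow screwdriver) in the four V rests of the rack in order of length, the shortest in the rest beside the green end block and each longer one next along towards the white end block. The red screwdriver already lies in the rack, but in the wrong rest, so it must move too. Each tool lies along its V, pointing either way, with the middle of its handle (for the torch, the middle of its body) centred on its rest, and is let go there.

Things in the scene. Friction and masses are not known exactly. Their poses are not given: they have to be found in the camera images.
- torch_mid (a point): dark grey pocket torch, 110 mm long, lying on its side; this point is the middle of its length, on its axis, about 16 mm above the surface it rests on. Its x axis runs along the tool, -x to the head. Barrel 24 mm thick, widening to 33 mm at the head. In a rest the axis of the torch lies about 26 mm above the rest's origin.
- red_driver_mid (a point): screwdriver, red handle, steel shaft, 158 mm long. This point: middle of the handle, on its axis, 12 mm above what it lies on. Handle 94 mm long (47 mm either side of this point), 25 mm wide, 24 mm high. +x runs along the tool to the butt of the handle, the shaft to -x. In a rest the axis of the handle lies about 22 mm above the rest's origin.
- blue_driver_mid (a point): screwdriver, blue handle, steel shaft, 173 mm long. This point: middle of the handle, on its axis, 11 mm above what it lies on. Handle 94 mm long (47 mm either side of this point), 24 mm wide, 20 mm high. +x runs along the tool to the butt of the handle, the shaft to -x. In a rest the axis of the handle lies about 20 mm above the rest's origin.
- yellow_driver_mid (a point): screwdriver, yellow handle, steel shaft, 193 mm long. This point: middle of the handle, on its axis, 14 mm above what it lies on. Handle 94 mm long (47 mm either side of this point), 29 mm wide, 29 mm high. +x runs along the tool to the butt of the handle, the shaft to -x. In a rest the axis of the handle lies about 25 mm above the rest's origin.
- rest_1: grey V rest, one of four alike in a row, 75 mm apart, fixed on a rack plate (top 4 mm above the worktop); at one end of the row, with the red screwdriver in it at the start. Origin: centre of its underside. x runs along the V, y along the row. Two V saddles, 8 mm thick, 23 mm high, stand 28 mm either side of the origin along x; the 48 mm gap between them is for the fingers.
- rest_2: grey V rest like rest_1, one of the middle two (rest_2 and rest_3 swap places from start to start). Base plate 72 x 40 x 3 mm. The V is 90 degrees, its bottom 6 mm above the origin, its top 34 mm wide. A tool lies in both saddles of one rest.
- rest_3: grey V rest like rest_1 and rest_2, the other one of the middle two.
- rest_4: grey V rest like rest_1 and rest_2, at the other end of the row from rest_1.
- green_end: green end block, 60 x 22 x 16 mm, fixed on the rack plate at one end of the row, 56 mm beyond the last rest: the short end. Origin: centre of its underside. A white block of the same size stands at the other end. Which end is green changes from start to start.

How it is judged (in metres and radians):
At the end, for the whole second after the job is handed in: From the green end block on, the rests hold torch, red, blue and yellow screwdriver: each handle middle (torch: middle) within 15 mm of its rest's centre from above and under 34 mm above its origin, tool along the V within 0.2 rad, all at rest and released (((horizontal distance between green_end and rest_1 below 0.1 m and horizontal distance between rest_1 and rest_2 below 0.1 m and horizontal distance between torch_mid and rest_1 below 0.015 m and angle between the x axis of torch_mid and the x axis of rest_1, either way round below 0.2 rad and z of torch_mid in the frame of rest_1 below 0.034 m and horizontal distance between red_driver_mid and rest_2 below 0.015 m and angle between the x axis of red_driver_mid and the x axis of rest_2, either way round below 0.2 rad and z of red_driver_mid in the frame of rest_2 below 0.034 m and horizontal distance between blue_driver_mid and rest_3 below 0.015 m and angle between the x axis of blue_driver_mid and the x axis of rest_3, either way round below 0.2 rad and z of blue_driver_mid in the frame of rest_3 below 0.034 m and horizontal distance between yellow_driver_mid and rest_4 below 0.015 m and angle between the x axis of yellow_driver_mid and the x axis of rest_4, either way round below 0.2 rad and z of yellow_driver_mid in the frame of rest_4 below 0.034 m) or (horizontal distance between green_end and rest_1 below 0.1 m and horizontal distance between rest_1 and rest_3 below 0.1 m and horizontal distance between torch_mid and rest_1 below 0.015 m and angle between the x axis of torch_mid and the x axis of rest_1, either way round below 0.2 rad and z of torch_mid in the frame of rest_1 below 0.034 m and horizontal distance between red_driver_mid and rest_3 below 0.015 m and angle between the x axis of red_driver_mid and the x axis of rest_3, either way round below 0.2 rad and z of red_driver_mid in the frame of rest_3 below 0.034 m and horizontal distance between blue_driver_mid and rest_2 below 0.015 m and angle between the x axis of blue_driver_mid and the x axis of rest_2, either way round below 0.2 rad and z of blue_driver_mid in the frame of rest_2 below 0.034 m and horizontal distance between yellow_driver_mid and rest_4 below 0.015 m and angle between the x axis of yellow_driver_mid and the x axis of rest_4, either way round below 0.2 rad and z of yellow_driver_mid in the frame of rest_4 below 0.034 m) or (horizontal distance between green_end and rest_4 below 0.1 m and horizontal distance between rest_4 and rest_2 below 0.1 m and horizontal distance between torch_mid and rest_4 below 0.015 m and angle between the x axis of torch_mid and the x axis of rest_4, either way round below 0.2 rad and z of torch_mid in the frame of rest_4 below 0.034 m and horizontal distance between red_driver_mid and rest_2 below 0.015 m and angle between the x axis of red_driver_mid and the x axis of rest_2, either way round below 0.2 rad and z of red_driver_mid in the frame of rest_2 below 0.034 m and horizontal distance between blue_driver_mid and rest_3 below 0.015 m and angle between the x axis of blue_driver_mid and the x axis of rest_3, either way round below 0.2 rad and z of blue_driver_mid in the frame of rest_3 below 0.034 m and horizontal distance between yellow_driver_mid and rest_1 below 0.015 m and angle between the x axis of yellow_driver_mid and the x axis of rest_1, either way round below 0.2 rad and z of yellow_driver_mid in the frame of rest_1 below 0.034 m) or (horizontal distance between green_end and rest_4 below 0.1 m and horizontal distance between rest_4 and rest_3 below 0.1 m and horizontal distance between torch_mid and rest_4 below 0.015 m and angle between the x axis of torch_mid and the x axis of rest_4, either way round below 0.2 rad and z of torch_mid in the frame of rest_4 below 0.034 m and horizontal distance between red_driver_mid and rest_3 below 0.015 m and angle between the x axis of red_driver_mid and the x axis of rest_3, either way round below 0.2 rad and z of red_driver_mid in the frame of rest_3 below 0.034 m and horizontal distance between blue_driver_mid and rest_2 below 0.015 m and angle between the x axis of blue_driver_mid and the x axis of rest_2, either way round below 0.2 rad and z of blue_driver_mid in the frame of rest_2 below 0.034 m and horizontal distance between yellow_driver_mid and rest_1 below 0.015 m and angle between the x axis of yellow_driver_mid and the x axis of rest_1, either way round below 0.2 rad and z of yellow_driver_mid in the frame of rest_1 below 0.034 m)) and linear speed of each of torch, red_driver, blue_driver, yellow_driver below 0.02 m/s); the robot touches nothing.
It also fails if it takes over 91 s, if anything falls off the work surface, if the arm or the gripper's body presses on something with over 40 N, if the wrist force passes 120 N, or if a joint passes its speed limit or range.

ROBOT

A 6-joint arm with a two-finger parallel gripper is mounted at the origin on the work surface; the furniture and walls round the work are solid. World frame = base frame: x ahead of the robot, y to its left, z up, the work surface at z = 0. Lengths are in mm, angles in rad, forces in N, time in s.
With the tool pointing down it reaches from about 300 to 875 mm from the base axis. Payload 6.4 kg.
Tool frame: the origin (TCP) lies at the very end of the fingers, on their centre line; the grasp point (between the pads) lies 19 mm behind it; z points along the fingers, y is the line along which they close (so a half turn about z gives the same grasp; the last joint's range is limited). The gripper opens to 85 mm and grips with 20 to 120 N. Pads are 22 mm wide; open, the fingers measure 114 mm over their backs; the gripper's body (76 mm by 85 mm) begins 54 mm behind the grasp point. The pads swing forward as they close: fully open they stand 13 mm farther back than shut.
Start: joints at [-1.397, 0.181, 1.607, -0, 1.354, -0.206], TCP at [213.189, -534.033, 231.288] pointing down, gripper open.
Joint ranges: [-2.99, 2.99], [-0.89, 2.07], [0.3, 2.58], [-1.14, 4.28], [0, 2.63], [-3.12, 3.12]. Speed limits (rad/s): [2.57, 2.57, 3.01, 3.14, 3.14, 3.14].

INTERFACE

Orientations are given as a unit quaternion [x, y, z, w].
In Python, from cell import sensors, imaging, workorder gives the robot as it stands. The module is installed in compiled form; this text tells all that it offers.
- The arm moves only by the shell command python3 -m inch 'ROWS' [OPENING] [FORCE]. ROWS is rows parted by semicolons, their numbers by spaces, 1 to 20 of them, each of 6 numbers: dx, dy, dz in mm, then a rotation vector rx, ry, rz in rad; each row is the pose to reach, as a shift and turn from the pose commanded when the command began, along the tool's axes at that moment; what a row does not reach only later rows make up. A row lasts 1/12 s, in which the tool goes at most 41.7 mm and 0.125 rad, less where a joint would pass 70% of its speed; a pose out of reach is approached as far as the arm can. OPENING is the finger opening in mm, set as the command begins (- or left out keeps the last). The fingers move at their own pace and stop on an object; FORCE is the grip in N (left out, the last holds). Time passes only in rows, so rows that do not move let the fingers close. It prints the time, the measured TCP pose, the force, the opening and the grip force at its end.
- sensors.read_state(): the state, without advancing time (a new reading comes with each control period).
- imaging.get_image(name): name is "side" or "top"; returns the picture (420x560x3 uint8, red, green, blue); there is no depth.
- imaging.camera_info(name): a dict with "mtx" (3x3 intrinsics, pixels), "rvec" (rotation vector, rad) and "tvec" (3), from world to camera coordinates, as OpenCV has them. Camera axes: x right, y down, z forward; pixel columns grow to the right and rows downward; lengths in mm; the calibration is good to about 2 mm. A picture is of the moment at which its call begins. camera_info takes no time and is no camera call.
- workorder.sign_off(): hands the job in; it is judged then, once.
The state is a dict: "t": time; "joint_positions": joint angles; "dq": joint speeds; "joint_efforts": joint torques, N m; "eef_pos": TCP position; "orientation": TCP orientation; "wrist_force": force on the tool from outside, world axes, zero at the start; "moment": the same for the moment, N m; "grip_width": finger opening in mm; "grip_force": force on a finger pad.
Only numpy, scipy, OpenCV 4.12 (cv2) and the standard library are available. Lean on these libraries where they do the work, as an engineer would, in place of code of your own. Each camera call takes 0.05 s, during which the arm holds its last target. There are 200 camera calls.

## Working session

There is one attempt and no reset: what is moved stays moved. The work goes in short steps, Python scripts to look and compute and a shell command to move; the robot and the scene stay as the last step left them, time stands still between calls to the robot, and variables do not carry over. Pictures are saved under pics/ and viewed, at most 14 in all, crops included, and the job is handed in when it is done.

```bash
mkdir -p pics; python3 - <<'E'
from cell import sensors, imaging
import cv2
for n in("top","side"):
    im=imaging.get_image(n); cv2.imwrite(f"pics/{n}0.png",im[:,:,::-1])
    c=imaging.camera_info(n); print(n,c)
s=sensors.read_state(); print(s)
E
```

```text
top {'mtx': array([[464.44110258,   0.        , 276.42332917],
       [  0.        , 464.44110258, 205.2970688 ],
       [  0.        ,   0.        ,   1.        ]]), 'rvec': array([ 2.15029346, -2.10973897,  0.19226984]), 'tvec': array([ 34.94468832, 503.24124953, 805.94850371])}
side {'mtx': array([[397.67232941,   0.        , 283.31568127],
       [  0.        , 397.67232941, 210.25328389],
       [  0.        ,   0.        ,   1.        ]]), 'rvec': array([ 0.24337316, -2.73754897,  1.40188028]), 'tvec': array([501.50862918,  96.81287084, 831.33221893])}
{'t': 0.1, 'joint_positions': array([-1.39731035e+00,  1.81495576e-01,  1.60788816e+00,  1.49700517e-06,
        1.35382776e+00, -2.06309488e-01]), 'dq': array([-0.00230846, -0.00124328,  0.00029603,  0.00038205,  0.001084  ,
        0.00014316]), 'joint_efforts': array([ 5.39080083e-04, -4.45878410e+01, -3.52238846e+01, -2.07524108e-04,
        4.15426548e-03, -1.38879517e-05]), 'eef_pos': array([ 213.0940002 , -533.52080863,  230.46763967]), 'orientation': array([ 9.82023253e-01,  1.88758246e-01,  1.40140932e-05, -8.09296685e-04]), 'wrist_force': array([ 0.17540856,  0.69068629, -0.32950064]), 'moment': array([ 0.02890783, -0.03779816,  0.01726137]), 'grip_force': 0.0, 'grip_width': 85.21442450683884}
```

View pics/top0.png

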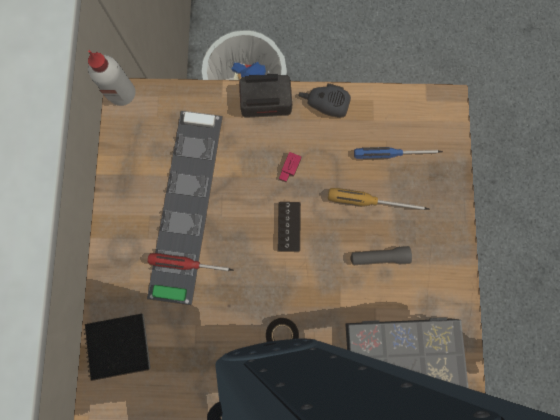

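View pics/side0.png

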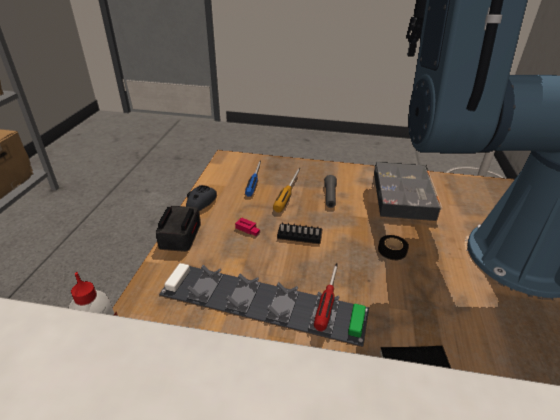

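```bash
cat > h.py <<'E'
import numpy as np,cv2
from cell import imaging,sensors
from scipy.optimize import least_squares
C={n:imaging.camera_info(n) for n in("top","side")}
def ray(n,p):
    c=C[n];R=cv2.Rodrigues(c["rvec"])[0]
    d=R.T@np.linalg.inv(c["mtx"])@np.array([p[0],p[1],1.]);o=-R.T@c["tvec"]
    return o,d/np.linalg.norm(d)
def atz(n,p,z):
    o,d=ray(n,p);return o+d*(z-o[2])/d[2]
def tri(pt,ps):
    A=np.zeros((3,3));b=np.zeros(3);L=[ray("top",pt),ray("side",ps)]
    for o,d in L: P=np.eye(3)-np.outer(d,d);A+=P;b+=P@o
    x=np.linalg.solve(A,b);return x,[np.linalg.norm((np.eye(3)-np.outer(d,d))@(x-o)) for o,d in L][0]*2
def proj(n,X):
    c=C[n];return cv2.projectPoints(np.array(X,float).reshape(-1,1,3),c["rvec"],c["tvec"],c["mtx"],None)[0].reshape(-1,2)
E
python3 - <<'E'
import cv2
t=cv2.imread("pics/top0.png");s=cv2.imread("pics/side0.png")
f=lambda im,x,y,w,h,k:cv2.resize(im[y:y+h,x:x+w],None,fx=k,fy=k,interpolation=cv2.INTER_CUBIC)
cv2.imwrite("pics/a.png",f(t,140,100,100,210,2.8))
cv2.imwrite("pics/b.png",f(t,320,135,130,140,4.2))
cv2.imwrite("pics/c.png",f(s,155,250,220,95,3.6))
cv2.imwrite("pics/d.png",f(s,235,155,110,65,7))
E
```

```text
(no output)
```

View pics/a.png

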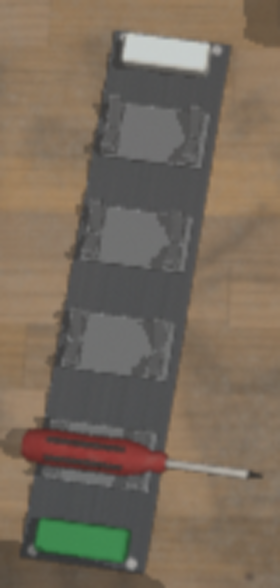

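View pics/b.png

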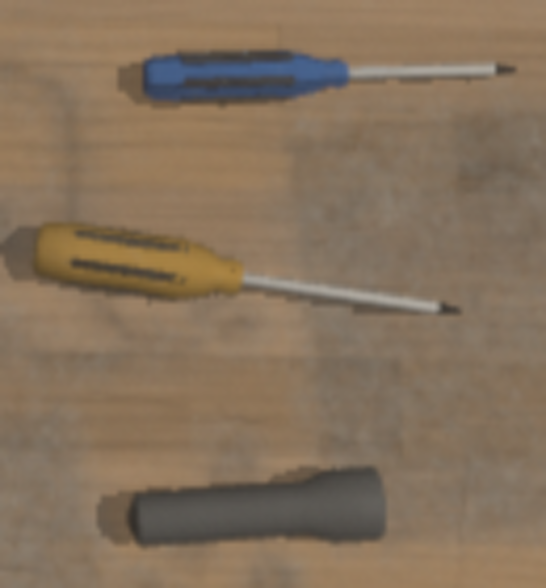

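View pics/c.png

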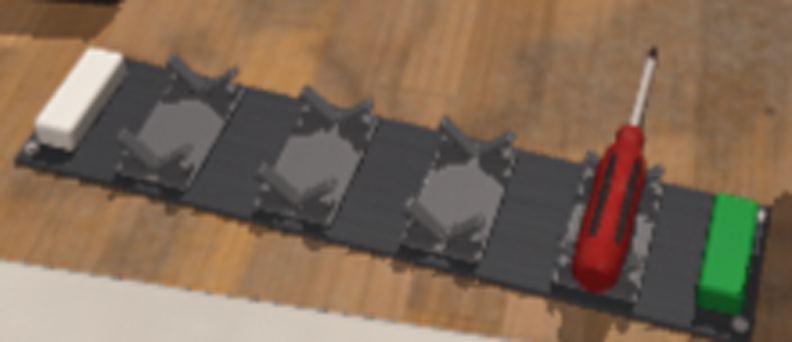

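View pics/d.png

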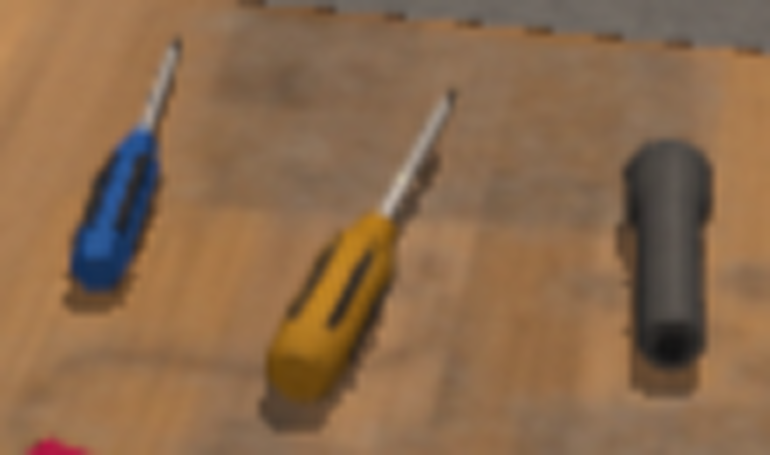

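```bash
python3 - <<'E'
from h import *
a=lambda *p:np.array(p)/2.8+[140,100]
b=lambda *p:np.array(p)/4.2+[320,135]
c=lambda *p:np.array(p)/3.6+[155,250]
d=lambda *p:np.array(p)/7+[235,155]
np.set_printoptions(precision=1,suppress=True)
P={'white':((a(165,53)),c(81,90)),'green':(a(83,541),c(728,246)),
'redbutt':(a(25,447),c(592,272)),'redfront':(a(165,463),c(630,135)),'redtip':(a(260,474),c(653,52)),
'bbutt':(b(143,79),d(95,262)),'bfront':(b(347,73),d(147,130)),'btip':(b(515,69),d(176,42)),
'ybutt':(b(37,250),d(300,372)),'yfront':(b(241,278),d(385,215)),'ytip':(b(460,309),d(452,93)),
'ttail':(b(133,519),d(668,345)),'thead':(b(384,503),d(668,158))}
for k,v in P.items():
    x,e=tri(*v);print(k,x,round(e,1))
w=atz('top',P['white'][0],20);g=atz('top',P['green'][0],20);print('z20',w,g,np.linalg.norm(w-g),'side',atz('side',P['white'][1],20),atz('side',P['green'][1],20))
z=dict(r=29,b=11,y=14,t=16)
for n,(p,q,zz) in dict(r=('redbutt','redfront',26),b=('bbutt','bfront',11),y=('ybutt','yfront',14),t=('ttail','thead',16)).items():
    for cam,i in(('top',0),('side',1)):
        A=atz(cam,P[p][i],zz);B=atz(cam,P[q][i],zz);v=A-B;print(n,cam,(A+B)/2,'len',np.linalg.norm(v),'ang',np.degrees(np.arctan2(v[1],v[0])))
for nm in 'top','side': print(nm,'cam at',ray(nm,(280,210))[0])
# plate corners z=4
for p in (a(112,30),a(231,44),a(20,556),a(146,572)): print(atz('top',p,4))
# rest bases plan: predicted rest centres projected
u=(w-g)/np.linalg.norm(w-g);print('row ang',np.degrees(np.arctan2(u[1],u[0])))
for s in(56,131,206,281):
    X=g+u*s;X[2]=7;print(X, (proj('top',X)[0]-[140,100])*2.8,(proj('side',X)[0]-[155,250])*3.6)
E
```

```text
white [676.4 199.4  15.9] 0.1
green [341.1 237.3  13.2] 1.5
redbutt [401.9 275.5  27.6] 3.6
redfront [392.2 184.5  22.9] 1.0
redtip [385.3 122.1  22.9] 0.8
bbutt [ 612.9 -104.2   13.2] 0.9
bfront [ 616.8 -198.9   12.2] 1.5
btip [ 622.6 -279.1    6. ] 0.7
ybutt [531.2 -55.3  11.4] 0.1
yfront [ 517.6 -146.3   19.2] 2.1
ytip [ 506.3 -246.    14.6] 1.8
ttail [410.5 -98.2   9.6] 0.4
thead [ 419.  -207.8   18.2] 0.3
z20 [674.9 198.6  20. ] [340.5 235.9  20. ] 336.48636739993134 side [674.4 203.1  20. ] [342.7 243.   20. ]
r top [395.9 230.1  26. ] len 92.38179255885406 ang 84.6225357571522
r side [398.3 230.8  26. ] len 87.31661041105801 ang 82.7972439806296
b top [ 615.5 -151.9   11. ] len 94.77536477047263 ang 92.88876207102236
b side [ 615.4 -154.1   11. ] len 92.88808979295926 ang 91.30100004955953
y top [ 525.2 -101.2   14. ] len 93.1237210240697 ang 83.13200422489861
y side [ 524.1 -102.9   14. ] len 103.16987183632824 ang 82.77866705257125
t top [ 414.4 -152.8   16. ] len 111.72247416868727 ang 94.70547397504161
t side [ 414.9 -150.2   16. ] len 122.97015061562347 ang 94.03356465544898
top cam at [352.6  45.6 881.8]
side cam at [404.4 693.4 554.6]
[697.3 239.9   4. ]
[688.5 155.    4. ]
[329.7 280.5   4. ]
[320.9 196.7   4. ]
row ang -6.361125113457953
[396.1 229.7   7. ] [101.5 456.2] [613.3 225.4]
[470.6 221.4   7. ] [120.  345.8] [463.9 190.3]
[545.2 213.1   7. ] [138.  238.7] [321.  156.7]
[619.7 204.8   7. ] [155.4 134.7] [184.2 124.5]
```

```bash
python3 - <<'E'
from h import *
np.set_printoptions(precision=0,suppress=True)
t=cv2.imread("pics/top0.png",0);s=cv2.imread("pics/side0.png",0)
for r in(150,200,300): print(r,t[r,60:110:2])
for c in(200,280,340): print(c,s[310:370:2,c])
def edge(a):return int(np.argmax(np.abs(np.diff(a.astype(int)))))
T=[(c,r) for r in(150,200,250,300) for c in[60+edge(t[r,60:110])]]
S=[(c,r) for c in(200,280,340) for r in[325+edge(s[325:380,c])]]
print(T,S)
for h in range(0,500,50):
    print(h,np.array([atz('top',p,h)[:2] for p in T]).ravel(),np.array([atz('side',p,h)[:2] for p in S]).ravel())
E
```

```text
150 [161 124 113 110 108 108 107 107 106 105 106 105 105 104 103 102 104 103
 103 113 124 123 125 125 125]
200 [108 110 109 109 109 109 108 107 107 106 106 105 105 106 105 104 100 127
 133 134 133 132 132 133 132]
300 [105 105 105 105 105 104 104 103 103 103 101 100  65  76  77  77  78  80
  81  77  76  77  78  79  76]
200 [116 120 123 122 117 112 119 127 125 135 190 196 196 195 196 196 197 197
 198 199 199 198 200 200 200 199 200 200 201 201]
280 [114 105  81  59  58  65  40  47  75 113 119 120 119 117 110 114 183 202
 201 202 203 203 203 201 200 201 200 200 200 201]
340 [ 68  68  70  70  69  70  69  70  69  70  70  71  71  68  68  51 124 134
 136 139 135 188 197 197 197 198 198 198 199 199]
[(60, 150), (93, 200), (88, 250), (83, 300)] [(200, 329), (280, 341), (340, 341)]
0 [613. 472. 514. 398. 418. 399. 325. 400.] [600. 297. 464. 296. 368. 278.]
50 [598. 448. 505. 378. 414. 379. 326. 380.] [583. 333. 459. 332. 371. 316.]
100 [583. 424. 496. 358. 410. 359. 328. 360.] [565. 369. 454. 368. 374. 353.]
150 [568. 399. 487. 338. 407. 339. 330. 340.] [547. 404. 448. 403. 378. 390.]
200 [554. 375. 477. 318. 403. 319. 331. 320.] [530. 440. 443. 439. 381. 428.]
250 [539. 351. 468. 298. 399. 299. 333. 300.] [512. 476. 437. 475. 384. 465.]
300 [524. 327. 459. 278. 395. 279. 334. 280.] [494. 511. 432. 511. 387. 503.]
350 [509. 303. 450. 258. 392. 259. 336. 260.] [477. 547. 427. 547. 391. 540.]
400 [495. 279. 441. 238. 388. 239. 337. 239.] [459. 583. 421. 583. 394. 578.]
450 [480. 254. 432. 218. 384. 219. 339. 219.] [441. 619. 416. 618. 397. 615.]
```

```bash
cat > plan.py <<'E'
import sys,numpy as np
from cell import sensors
from scipy.spatial.transform import Rotation as Ro
s=sensors.read_state();R=Ro.from_quat(s["orientation"])
x,y,z,yaw=map(float,sys.argv[1:5])
T=Ro.from_euler('z',yaw,degrees=True)*Ro.from_quat([1,0,0,0])
d=R.inv().apply(np.array([x,y,z])-s["eef_pos"]);r=(R.inv()*T).as_rotvec()
print(np.round(d,1),np.round(r,3),'|d|',round(np.linalg.norm(d)),'rows',round(max(np.linalg.norm(d)/41.7,np.linalg.norm(r)/.125),1),s["eef_pos"].round(1),"t",s["t"],s["wrist_force"].round(1))
E
python3 plan.py 524.7 -102 120 83
```

```text
[ 449.3 -285.1  111.1] [-1.000e-03 -1.000e-03 -1.069e+00] |d| 544 rows 13.0 [ 213.1 -533.5  230.5] t 0.1 [ 0.2  0.7 -0.3]
```

```bash
python3 -m inch '449 -285 111 0 0 -1.069;449 -285 111 0 0 -1.069;449 -285 111 0 0 -1.069;449 -285 111 0 0 -1.069;449 -285 111 0 0 -1.069;449 -285 111 0 0 -1.069;449 -285 111 0 0 -1.069;449 -285 111 0 0 -1.069;449 -285 111 0 0 -1.069;449 -285 111 0 0 -1.069;449 -285 111 0 0 -1.069;449 -285 111 0 0 -1.069;449 -285 111 0 0 -1.069;449 -285 111 0 0 -1.069;449 -285 111 0 0 -1.069;449 -285 111 0 0 -1.069;449 -285 111 0 0 -1.069;449 -285 111 0 0 -1.069' 60; python3 plan.py 524.7 -102 4 83
```

```text
t: 1.6
eef_pos: [524.1, -104.3, 120.6]
orientation: [0.75, 0.662, -0.0, 0.0]
wrist_force: [0.3, 0.2, 0.8]
grip_width: 60.3
grip_force: 0.0
[  2.3   0.3 116.6] [ 0.     0.    -0.002] |d| 117 rows 2.8 [ 524.1 -104.3  120.6] t 1.6 [0.3 0.2 0.8]
```

```bash
python3 -m inch '2 0 35 0 0 0;2 0 70 0 0 0;2 0 95 0 0 0;2 0 110 0 0 0;2 0 116 0 0 0;2 0 116 0 0 0;2 0 116 0 0 0'; python3 -m inch '0 0 0 0 0 0;0 0 0 0 0 0;0 0 0 0 0 0;0 0 0 0 0 0;0 0 0 0 0 0;0 0 0 0 0 0;0 0 0 0 0 0;0 0 0 0 0 0' 0 50;  python3 plan.py 524.7 -102 120 83
```

```text
t: 2.18
eef_pos: [525.2, -101.9, 5.1]
orientation: [0.749, 0.662, 0.0, 0.0]
wrist_force: [0.7, -0.6, 0.2]
grip_width: 59.9
grip_force: 0.0
t: 2.85
eef_pos: [526.0, -101.5, 5.9]
orientation: [0.749, 0.663, 0.0, 0.001]
wrist_force: [-1.1, -1.1, 4.9]
grip_width: 26.6
grip_force: 48.9
[  -0.8   -0.9 -114.1] [0.003 0.001 0.   ] |d| 114 rows 2.7 [ 526.  -101.5    5.9] t 2.85 [-1.1 -1.1  4.9]
```

```bash
python3 -m inch '0 0 -15 0 0 0;0 0 -40 0 0 0;0 0 -75 0 0 0;0 0 -114 0 0 0;0 0 -114 0 0 0;0 0 -114 0 0 0'; python3 - <<'E'
from h import *
for n in("top","side"): cv2.imwrite(f"pics/{n}1.png",imaging.get_image(n)[:,:,::-1])
t=cv2.imread("pics/top1.png");s=cv2.imread("pics/side1.png")
f=lambda im:cv2.resize(im,(400,300))
cv2.imwrite("pics/e.png",np.hstack([cv2.resize(t[130:290,260:460],(400,320)),cv2.resize(s[100:260,200:400],(400,320))]))
E
python3 plan.py 619.7 205.5 120 83.6
```

```text
t: 3.35
eef_pos: [527.1, -101.7, 121.7]
orientation: [0.749, 0.663, 0.002, 0.003]
wrist_force: [0.1, 0.1, -1.5]
grip_width: 26.3
grip_force: 49.8
[315.4  57.4  -2. ] [-0.   -0.   -0.01] |d| 321 rows 7.7 [ 524.4 -100.6  118. ] t 3.45 [-0.2  0.5 -1.4]
```

View pics/e.png

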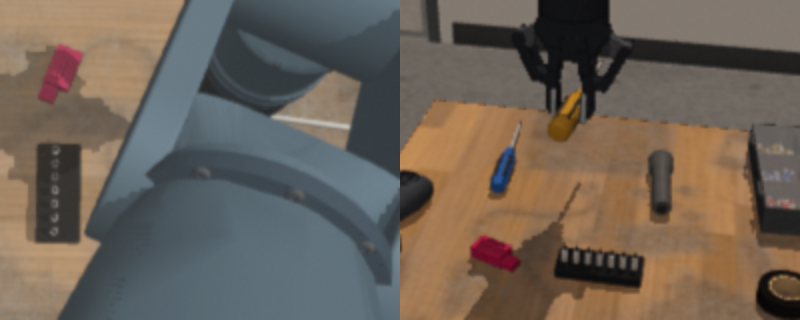

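The yellow driver hangs level, held near its handle middle. I'll carry it to the rest next to the white block.

```bash
python3 -m inch '315 57 -2 0 0 -.01;315 57 -2 0 0 -.01;315 57 -2 0 0 -.01;315 57 -2 0 0 -.01;315 57 -2 0 0 -.01;315 57 -2 0 0 -.01;315 57 -2 0 0 -.01;315 57 -2 0 0 -.01;315 57 -2 0 0 -.01;315 57 -2 0 0 -.01;315 57 -2 0 0 -.01;315 57 -2 0 0 -.01'; python3 plan.py 619.7 205.5 22 83.6
python3 - <<'E'
from h import *
cv2.imwrite("pics/side2.png",imaging.get_image("side")[:,:,::-1])
s=cv2.imread("pics/side2.png");cv2.imwrite("pics/f.png",cv2.resize(s[150:350,130:400],None,fx=2.5,fy=2.5))
E
```

```text
t: 4.45
eef_pos: [618.8, 203.5, 118.9]
orientation: [0.746, 0.666, -0.001, -0.001]
wrist_force: [-0.3, -1.1, -0.3]
grip_width: 26.4
grip_force: 49.8
[ 2.1  0.9 96.9] [-0.002  0.001 -0.001] |d| 97 rows 2.3 [618.8 203.5 118.9] t 4.45 [-0.3 -1.1 -0.3]
```

View pics/f.png

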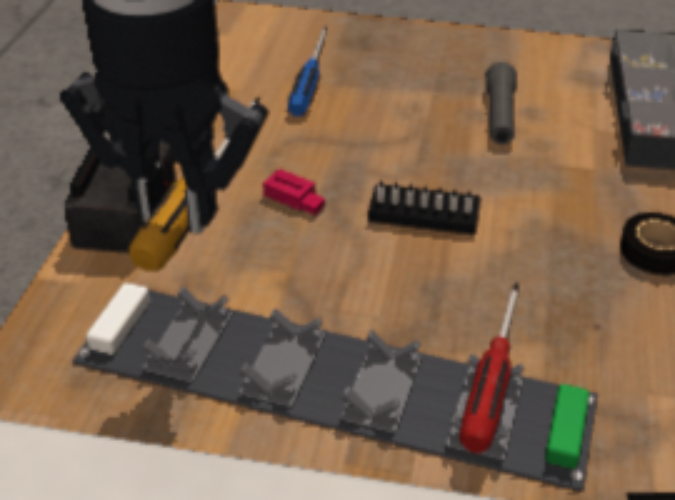

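```bash
python3 -m inch '2 1 35 0 0 0;2 1 65 0 0 0;2 1 80 0 0 0;2 1 88 0 0 0;2 1 93 0 0 0;2 1 96 0 0 0;2 1 97 0 0 0;2 1 98 0 0 0;2 1 98 0 0 0'
```

```text
t: 5.25
eef_pos: [621.8, 206.8, 23.5]
orientation: [0.746, 0.666, 0.001, 0.001]
wrist_force: [0.7, -0.5, -0.5]
grip_width: 26.2
grip_force: 49.8
```

```bash
python3 -m inch '-1 0 1 0 0 0;-1 0 2 0 0 0;-1 0 2.5 0 0 0;-1 0 2.5 0 0 0;-1 0 2.5 0 0 0'
```

```text
t: 5.67
eef_pos: [621.4, 205.8, 21.2]
orientation: [0.746, 0.666, 0.001, 0.0]
wrist_force: [-2.6, -1.3, 6.7]
grip_width: 26.5
grip_force: 50.5
```

Contact with the saddles. I'll release to 55, rise, and plan for blue.

```bash
python3 -m inch '0 0 0 0 0 0;0 0 0 0 0 0;0 0 0 0 0 0;0 0 0 0 0 0;0 0 0 0 0 0' 55; python3 -m inch '0 0 -10 0 0 0;0 0 -30 0 0 0;0 0 -65 0 0 0;0 0 -100 0 0 0;0 0 -100 0 0 0'; python3 plan.py 615.5 -152.5 120 92.3
```

```text
t: 6.08
eef_pos: [620.7, 205.7, 19.6]
orientation: [0.746, 0.666, -0.0, -0.0]
wrist_force: [-0.4, -0.4, 0.3]
grip_width: 54.9
grip_force: 0.0
t: 6.5
eef_pos: [625.8, 206.6, 129.0]
orientation: [0.745, 0.667, 0.006, 0.004]
wrist_force: [1.0, 0.4, 1.5]
grip_width: 55.1
grip_force: 0.0
[-358.    29.7    8.2] [ 0.013 -0.002 -0.152] |d| 359 rows 8.6 [625.8 206.6 129. ] t 6.5 [1.  0.4 1.5]
```

```bash
python3 -m inch '-357 34 0 0 0 -.152;-357 34 0 0 0 -.152;-357 34 0 0 0 -.152;-357 34 0 0 0 -.152;-357 34 0 0 0 -.152;-357 34 0 0 0 -.152;-357 34 0 0 0 -.152;-357 34 0 0 0 -.152;-357 34 0 0 0 -.152;-357 34 0 0 0 -.152;-357 34 0 0 0 -.152;-357 34 0 0 0 -.152;-357 34 0 0 0 -.152;-357 34 0 0 0 -.152'; python3 plan.py 615.5 -152.5 3 92.3
```

```text
t: 7.67
eef_pos: [614.8, -151.2, 119.9]
orientation: [0.692, 0.722, 0.0, -0.0]
wrist_force: [0.0, 0.4, -0.0]
grip_width: 54.9
grip_force: 0.0
[ -1.3   0.6 116.9] [-0.    -0.     0.002] |d| 117 rows 2.8 [ 614.8 -151.2  119.9] t 7.6667 [ 0.   0.4 -0. ]
```

```bash
python3 -m inch '-1 0 35 0 0 0;-1 0 70 0 0 0;-1 0 95 0 0 0;-1 0 110 0 0 0;-1 0 116 0 0 0;-1 0 116 0 0 0;-1 0 116 0 0 0'; python3 -m inch '0 0 0 0 0 0;0 0 0 0 0 0;0 0 0 0 0 0;0 0 0 0 0 0;0 0 0 0 0 0;0 0 0 0 0 0;0 0 0 0 0 0;0 0 0 0 0 0' 0 50; python3 plan.py 615.5 -152.5 120 92.3; python3 -m inch '0 0 -15 0 0 0;0 0 -40 0 0 0;0 0 -75 0 0 0;0 0 -115 0 0 0;0 0 -115 0 0 0;0 0 -115 0 0 0;0 0 -115 0 0 0'; python3 plan.py 545.5 213.8 120 83.6
```

```text
t: 8.25
eef_pos: [615.7, -153.9, 4.9]
orientation: [0.693, 0.721, 0.0, 0.001]
wrist_force: [0.3, 1.4, 0.8]
grip_width: 54.8
grip_force: 0.0
t: 8.92
eef_pos: [616.1, -154.4, 5.9]
orientation: [0.693, 0.721, 0.001, 0.001]
wrist_force: [-0.3, 0.9, 5.2]
grip_width: 20.1
grip_force: 48.7
[   1.8   -0.2 -114.1] [ 0.003  0.001 -0.   ] |d| 114 rows 2.7 [ 616.1 -154.4    5.9] t 8.9167 [-0.3  0.9  5.2]
t: 9.5
eef_pos: [614.8, -153.9, 119.9]
orientation: [0.693, 0.721, 0.0, 0.001]
wrist_force: [0.5, -0.8, -0.9]
grip_width: 20.2
grip_force: 49.3
[370.2 -54.5  -0.4] [0.001 0.    0.152] |d| 374 rows 9.0 [ 614.8 -153.9  119.9] t 9.5 [ 0.5 -0.8 -0.9]
```

```bash
python3 -m inch '370 -55 0 0 0 .152;370 -55 0 0 0 .152;370 -55 0 0 0 .152;370 -55 0 0 0 .152;370 -55 0 0 0 .152;370 -55 0 0 0 .152;370 -55 0 0 0 .152;370 -55 0 0 0 .152;370 -55 0 0 0 .152;370 -55 0 0 0 .152;370 -55 0 0 0 .152;370 -55 0 0 0 .152;370 -55 0 0 0 .152;370 -55 0 0 0 .152'; python3 plan.py 545.5 213 20 83.6
python3 - <<'E'
from h import *
cv2.imwrite("pics/side3.png",imaging.get_image("side")[:,:,::-1])
s=cv2.imread("pics/side3.png");cv2.imwrite("pics/g.png",cv2.resize(s[150:350,130:400],None,fx=2.5,fy=2.5))
E
```

```text
t: 10.67
eef_pos: [545.1, 212.1, 118.3]
orientation: [0.746, 0.666, -0.0, -0.0]
wrist_force: [-0.4, -0.3, -0.6]
grip_width: 20.4
grip_force: 49.3
[ 0.9  0.4 98.3] [-0.001  0.    -0.002] |d| 98 rows 2.4 [545.1 212.1 118.3] t 10.6667 [-0.4 -0.3 -0.6]
```

View pics/g.png

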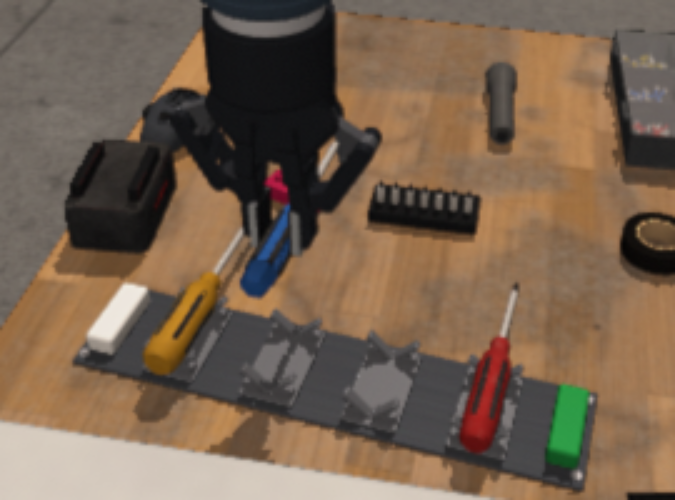

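```bash
python3 -m inch '1 0 35 0 0 0;1 0 65 0 0 0;1 0 82 0 0 0;1 0 90 0 0 0;1 0 95 0 0 0;1 0 98 0 0 0;1 0 98 0 0 0;1 0 98 0 0 0'
```

```text
t: 11.38
eef_pos: [546.5, 214.6, 22.2]
orientation: [0.746, 0.666, 0.001, 0.001]
wrist_force: [1.3, -1.0, -0.1]
grip_width: 20.5
grip_force: 49.4
```

```bash
python3 -m inch '0 0 1 0 0 0;0 0 2 0 0 0;0 0 3 0 0 0;0 0 3 0 0 0;0 0 3 0 0 0'
```

```text
t: 11.8
eef_pos: [547.3, 214.8, 20.1]
orientation: [0.746, 0.666, 0.002, 0.001]
wrist_force: [1.4, -3.1, 8.8]
grip_width: 20.1
grip_force: 50.1
```

```bash
python3 -m inch '0 0 0 0 0 0;0 0 0 0 0 0;0 0 0 0 0 0;0 0 0 0 0 0;0 0 0 0 0 0' 52; python3 -m inch '0 0 -10 0 0 0;0 0 -30 0 0 0;0 0 -65 0 0 0;0 0 -90 0 0 0;0 0 -90 0 0 0;0 0 -90 0 0 0;0 0 -90 0 0 0'; python3 plan.py 396.5 230 100 83.6
```

```text
t: 12.22
eef_pos: [544.6, 214.7, 17.4]
orientation: [0.746, 0.666, -0.0, -0.0]
wrist_force: [-1.3, -0.1, 0.0]
grip_width: 52.3
grip_force: 0.0
t: 12.8
eef_pos: [544.7, 214.6, 107.8]
orientation: [0.746, 0.666, -0.0, -0.0]
wrist_force: [-0.4, -0.1, -0.4]
grip_width: 51.6
grip_force: 0.0
[  -1.3 -149.     7.9] [-0.  0. -0.] |d| 149 rows 3.6 [544.7 214.6 107.8] t 12.8 [-0.4 -0.1 -0.4]
```

```bash
python3 -m inch '-1 -149 0 0 0 0;-1 -149 0 0 0 0;-1 -149 0 0 0 0;-1 -149 0 0 0 0;-1 -149 0 0 0 0;-1 -149 0 0 0 0;-1 -149 0 0 0 0'; python3 plan.py 396.5 230 15 83.6;python3 -m inch '0 0 35 0 0 0;0 0 65 0 0 0;0 0 80 0 0 0;0 0 88 0 0 0;0 0 92 0 0 0;0 0 92 0 0 0;0 0 92 0 0 0'; python3 -m inch '0 0 0 0 0 0;0 0 0 0 0 0;0 0 0 0 0 0;0 0 0 0 0 0;0 0 0 0 0 0;0 0 0 0 0 0;0 0 0 0 0 0;0 0 0 0 0 0' 0 50
```

```text
t: 13.38
eef_pos: [397.5, 230.3, 107.6]
orientation: [0.746, 0.666, 0.0, 0.0]
wrist_force: [0.5, 0.5, -0.3]
grip_width: 51.9
grip_force: 0.0
[-0.4 -1.  92.6] [ 0.  0. -0.] |d| 93 rows 2.2 [397.5 230.3 107.6] t 13.3833 [ 0.5  0.5 -0.3]
t: 13.97
eef_pos: [398.1, 230.4, 16.4]
orientation: [0.746, 0.666, 0.001, 0.0]
wrist_force: [-0.0, -0.3, 0.6]
grip_width: 52.1
grip_force: 0.0
t: 14.63
eef_pos: [398.3, 230.6, 16.9]
orientation: [0.746, 0.666, 0.001, 0.001]
wrist_force: [0.9, -1.0, 6.9]
grip_width: 21.9
grip_force: 49.2
```

```bash
python3 -m inch '0 0 -12 0 0 0;0 0 -30 0 0 0;0 0 -60 0 0 0;0 0 -80 0 0 0;0 0 -80 0 0 0;0 35 -80 0 0 0;0 74 -80 0 0 0;0 74 -80 0 0 0;0 74 -80 0 0 0;0 74 -80 0 0 0;0 74 -80 0 0 0'; python3 plan.py 471 222 18 83.6
```

```text
t: 15.55
eef_pos: [468.6, 222.0, 94.8]
orientation: [0.745, 0.667, -0.001, -0.001]
wrist_force: [-1.2, 0.4, -0.7]
grip_width: 21.6
grip_force: 49.3
[ 0.3  2.5 76.8] [-0.003  0.001  0.   ] |d| 77 rows 1.8 [468.6 222.   94.8] t 15.55 [-1.2  0.4 -0.7]
```

```bash
python3 -m inch '0 1 30 0 0 0;0 1 55 0 0 0;0 1 67 0 0 0;0 1 73 0 0 0;0 1 76 0 0 0;0 1 77 0 0 0;0 1 78 0 0 0;0 1 79 0 0 0;0 1 79 0 0 0;0 1 79 0 0 0'
```

```text
t: 16.38
eef_pos: [472.3, 222.1, 17.6]
orientation: [0.746, 0.666, 0.001, 0.0]
wrist_force: [1.0, -0.6, 1.2]
grip_width: 22.0
grip_force: 49.6
```

```bash
python3 -m inch '0 0 1 0 0 0;0 0 1 0 0 0;0 0 1 0 0 0'; python3 -m inch '0 0 0 0 0 0;0 0 0 0 0 0;0 0 0 0 0 0;0 0 0 0 0 0;0 0 0 0 0 0' 52; python3 -m inch '0 0 -10 0 0 0;0 0 -30 0 0 0;0 0 -65 0 0 0;0 0 -100 0 0 0;0 0 -100 0 0 0;0 0 -100 0 0 0;0 0 -100 0 0 0'; python3 plan.py 414.6 -152 116 94.4
```

```text
t: 16.63
eef_pos: [472.8, 222.1, 16.9]
orientation: [0.746, 0.666, 0.001, 0.001]
wrist_force: [0.6, -0.2, 5.4]
grip_width: 22.1
grip_force: 50.0
t: 17.05
eef_pos: [471.1, 221.9, 15.6]
orientation: [0.746, 0.666, -0.0, -0.0]
wrist_force: [-0.8, -0.1, -0.0]
grip_width: 51.8
grip_force: 0.0
t: 17.63
eef_pos: [471.3, 221.9, 116.1]
orientation: [0.746, 0.666, 0.0, 0.0]
wrist_force: [-1.0, -0.4, -0.6]
grip_width: 52.0
grip_force: 0.0
[-377.9  -14.6    0. ] [ 0.    -0.    -0.189] |d| 378 rows 9.1 [471.3 221.9 116.1] t 17.6333 [-1.  -0.4 -0.6]
```

```bash
python3 -m inch '-378 -15 0 0 0 -.189;-378 -15 0 0 0 -.189;-378 -15 0 0 0 -.189;-378 -15 0 0 0 -.189;-378 -15 0 0 0 -.189;-378 -15 0 0 0 -.189;-378 -15 0 0 0 -.189;-378 -15 0 0 0 -.189;-378 -15 0 0 0 -.189;-378 -15 0 0 0 -.189;-378 -15 0 0 0 -.189;-378 -15 0 0 0 -.189;-378 -15 0 0 0 -.189;-378 -15 0 0 0 -.189' 60; python3 plan.py 414.6 -152 5 94.4
```

```text
t: 18.8
eef_pos: [414.1, -150.1, 115.2]
orientation: [0.678, 0.735, 0.0, -0.001]
wrist_force: [-0.5, 0.2, -0.6]
grip_width: 60.1
grip_force: 0.0
[ -2.1   0.5 110.2] [-0.001 -0.001  0.003] |d| 110 rows 2.6 [ 414.1 -150.1  115.2] t 18.8 [-0.5  0.2 -0.6]
```

```bash
python3 -m inch '-1 0 35 0 0 0;-1 0 70 0 0 0;-1 0 95 0 0 0;-1 0 106 0 0 0;-1 0 110 0 0 0;-1 0 110 0 0 0;-1 0 110 0 0 0'; python3 -m inch '0 0 0 0 0 0;0 0 0 0 0 0;0 0 0 0 0 0;0 0 0 0 0 0;0 0 0 0 0 0;0 0 0 0 0 0;0 0 0 0 0 0;0 0 0 0 0 0' 0 50; python3 -m inch '0 0 -15 0 0 0;0 0 -40 0 0 0;0 0 -75 0 0 0;0 0 -112 0 0 0;0 0 -112 0 0 0;0 0 -112 0 0 0;0 0 -112 0 0 0'; python3 plan.py 396.3 230.4 118 83.6
```

```text
t: 19.38
eef_pos: [415.0, -152.5, 6.3]
orientation: [0.679, 0.734, 0.0, 0.0]
wrist_force: [0.4, -0.1, 0.2]
grip_width: 60.0
grip_force: 0.0
t: 20.05
eef_pos: [415.2, -153.5, 7.1]
orientation: [0.679, 0.734, 0.0, 0.001]
wrist_force: [-1.3, 2.3, 8.6]
grip_width: 26.8
grip_force: 48.8
t: 20.63
eef_pos: [414.1, -152.9, 117.7]
orientation: [0.679, 0.734, 0.0, 0.0]
wrist_force: [-0.3, 0.2, -1.2]
grip_width: 26.8
grip_force: 50.1
[383.5  11.7  -0.4] [0.    0.    0.189] |d| 384 rows 9.2 [ 414.1 -152.9  117.7] t 20.6333 [-0.3  0.2 -1.2]
```

```bash
python3 -m inch '383 12 0 0 0 .189;383 12 0 0 0 .189;383 12 0 0 0 .189;383 12 0 0 0 .189;383 12 0 0 0 .189;383 12 0 0 0 .189;383 12 0 0 0 .189;383 12 0 0 0 .189;383 12 0 0 0 .189;383 12 0 0 0 .189;383 12 0 0 0 .189;383 12 0 0 0 .189;383 12 0 0 0 .189;383 12 0 0 0 .189;383 12 0 0 0 .189'; python3 plan.py 396.3 230.4 24 83.6
python3 - <<'E'
from h import *
cv2.imwrite("pics/side4.png",imaging.get_image("side")[:,:,::-1])
s=cv2.imread("pics/side4.png");cv2.imwrite("pics/i.png",cv2.resize(s[150:350,130:400],None,fx=2.5,fy=2.5))
E
```

```text
t: 21.88
eef_pos: [396.9, 228.5, 117.5]
orientation: [0.746, 0.666, -0.0, -0.0]
wrist_force: [0.4, 0.6, -1.4]
grip_width: 26.7
grip_force: 50.1
[ 1.8 -0.8 93.5] [-0.001  0.    -0.002] |d| 93 rows 2.2 [396.9 228.5 117.5] t 21.8833 [ 0.4  0.6 -1.4]
```

View pics/i.png

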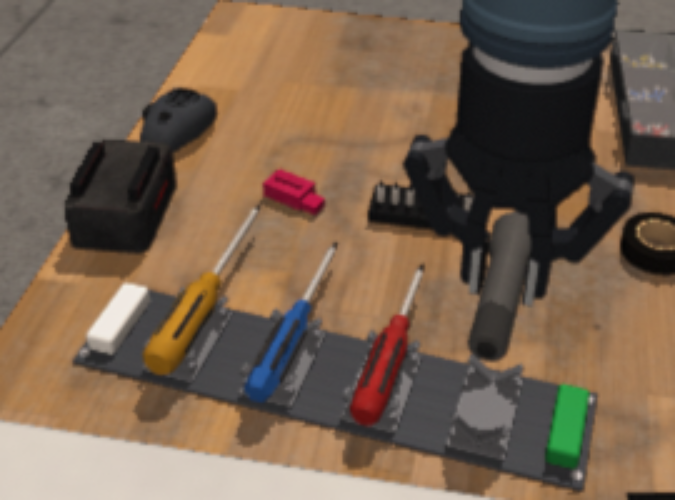

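Yellow, blue and red are seated, and the torch is held straight above rest_1. I'll lower it.

```bash
python3 -m inch '1 0 35 0 0 0;1 0 65 0 0 0;1 0 80 0 0 0;1 0 88 0 0 0;1 0 92 0 0 0;1 0 94 0 0 0;1 0 95 0 0 0;1 0 95 0 0 0;1 0 95 0 0 0'
```

```text
t: 22.68
eef_pos: [398.0, 231.0, 23.8]
orientation: [0.746, 0.666, 0.001, 0.001]
wrist_force: [2.0, -1.4, -1.4]
grip_width: 26.9
grip_force: 50.1
```

```bash
python3 -m inch '0 0 1 0 0 0;0 0 2 0 0 0;0 0 2 0 0 0;0 0 2 0 0 0'
```

```text
t: 23.02
eef_pos: [398.4, 231.2, 22.9]
orientation: [0.746, 0.666, 0.001, 0.001]
wrist_force: [-3.6, -2.0, 16.4]
grip_width: 27.0
grip_force: 51.8
```

Firm contact. Release, rise, back away and look.

```bash
python3 -m inch '0 0 0 0 0 0;0 0 0 0 0 0;0 0 0 0 0 0;0 0 0 0 0 0;0 0 0 0 0 0' 52; python3 -m inch '0 0 -10 0 0 0;0 0 -30 0 0 0;0 0 -65 0 0 0;0 0 -100 0 0 0;-40 0 -130 0 0 0;-80 0 -150 0 0 0;-120 0 -150 0 0 0;-160 0 -150 0 0 0;-200 0 -150 0 0 0;-240 0 -150 0 0 0;-280 0 -150 0 0 0;-320 0 -150 0 0 0;-360 0 -150 0 0 0;-400 0 -150 0 0 0;-400 0 -150 0 0 0;-400 0 -150 0 0 0;-400 0 -150 0 0 0'
python3 - <<'E'
from h import *
for n in("top","side"): cv2.imwrite(f"pics/{n}5.png",imaging.get_image(n)[:,:,::-1])
t=cv2.imread("pics/top5.png");s=cv2.imread("pics/side5.png")
X=np.array([[396.1,229.7],[470.6,221.4],[545.2,213.1],[619.7,204.8]])
for (x,y),z in zip(X,(30,26,24,29)):
    for n,im in(("top",t),("side",s)): cv2.drawMarker(im,tuple(int(round(v)) for v in proj(n,[x,y,z])[0]),(255,255,255),cv2.MARKER_CROSS,5,1)
A=cv2.resize(t[100:310,135:255],None,fx=2.8,fy=2.8,interpolation=cv2.INTER_CUBIC);B=cv2.resize(s[220:350,155:375],None,fx=2.1,fy=2.1,interpolation=cv2.INTER_CUBIC)
B=cv2.copyMakeBorder(B,0,A.shape[0]-B.shape[0],0,0,cv2.BORDER_CONSTANT);cv2.imwrite("pics/j.png",np.hstack([A,B]))
E
```

```text
t: 23.43
eef_pos: [396.8, 230.7, 20.7]
orientation: [0.746, 0.666, -0.0, -0.0]
wrist_force: [0.2, -0.5, 0.4]
grip_width: 51.8
grip_force: 0.0
t: 24.85
eef_pos: [352.0, -166.3, 170.9]
orientation: [0.746, 0.666, 0.0, -0.0]
wrist_force: [-0.4, -0.2, 0.4]
grip_width: 51.8
grip_force: 0.0
```

View pics/j.png

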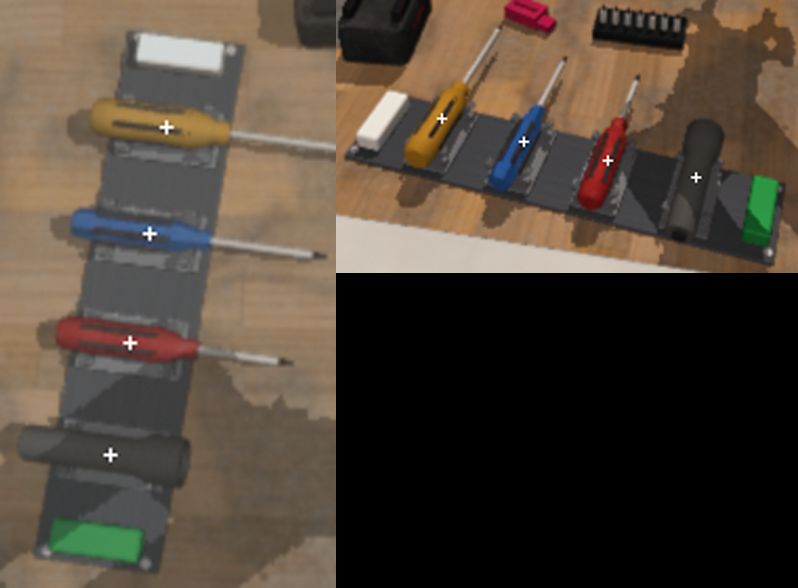

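All four lie in their rests in the right order. The handle middles are 2–6 mm from the rest centres (crosses at crop pixels (166,127), (150,233), (130,343) and (110,455)).

```bash
python3 -c "
from cell import workorder
print(workorder.sign_off())"
```

```text
the job is handed in; nothing more can be done
None
```

I laid torch, red, blue and yellow in the rests in that order from the green block, each about 2–6 mm from its rest's centre by the last pictures, and handed the job in at about 25 s; no verdict was returned.

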